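# Lock the sliding board into the prep rack

## Task

On the low rack, push the light-wood board along its rails with a fingertip until it drops flat into the red locating notch in the middle, and once it is seated push the steel bolt by its blue knob fully home over the board's edge to lock it. Only push: do not lift the board, leave the grey board and everything else where they are, and finish clear of everything.

Things in the scene. Friction and masses are not known exactly. Their poses are not given: they have to be found in the camera images.
- rack: Fixed low rack, 140 mm wide (x) and 410 mm long (y); origin at the centre of its underside, z up, y along the rails; the -x side (roughly towards the robot) carries the bolt. Two aluminium rails 20 mm wide at x = -50 and +50 mm, tops at z = 60 mm, open at both ends. Between them an 80 mm wide gap, floor at z = 8 mm. Outside them white fences 72 mm high, inner faces at x = -62.5 and +62.5 mm.
- notch (a point): Centre of the locating notch, at x = 0, y = 0, z = 53 mm of the rack: between y = -48 and +48 mm both rails are stepped down 7 mm (red). A board seated there lies flat with its centre 59 mm above the rack's underside and about 3 mm play at each end; vertical steps stop it either way.
- wood_board_centre (a point): Centre of the loose light-wood board (the one to slide), 120 mm (x) by 90 mm (y along the rails) by 12 mm, about 0.25 kg, axes along the rack's. It starts across both rails at either end, centre at 66 mm height, 100 to 155 mm from the middle. It slides at 1 to 2 N; at the notch it tips its leading edge down, drops flat, and is stopped by the far step.
- grey_board_centre (a point): Centre of the grey plastic board, same size as the wood board, parked on the rails at the other end. Leave it.
- bolt (a joint): Travel (m) of the steel slide bolt at y = 0 on the rack's -x side: 0 = drawn back, 0.036 = fully home at its stop. Starts at 0 to 0.006, slides along the rack's +x at about 1.5 N, stays where left. Its flat bar (18 mm wide, 6 mm thick, underside at z = 67 mm) ends 21 mm over the edge of a seated board; a board not down in the notch blocks it, and a bolt pushed home too soon blocks the board.
- bolt_knob (a point): Middle of the bolt's upright blue knob: 16 mm in diameter, 32 mm tall (73 to 105 mm above the rack's underside), at y = 0 of the rack and x = -105 mm when the joint is 0, -69 mm when home. The bar's rear end is 2 mm behind the knob; a white block under the bar, top at z = 66 mm, reaches back to x = -112 mm. Behind that the space is free: push the knob's rear (-x) side towards +x.
- caddy_foot: Foot of the rotating condiment caddy (220 mm across, 205 mm high, five clear pots); fixed; origin at the centre of its underside. Bystander.
- carousel (a joint): Turn of the caddy's carousel, rad, about vertical. Bystander: leave it unturned.
- pot_a: Loose clear condiment pot with white twist cap, 62 mm across, 61 mm high, origin at the centre of its underside. Bystander.
- pot_b: Second loose condiment pot, same size. Bystander.
- lunch_cube: Navy insulated lunch cube, 155 mm square, 170 mm high with its handle; origin at the centre of its underside. Bystander.
- mug: White ceramic mug, 82 mm across, 95 mm high, origin at the centre of its underside, handle at its +y. Bystander.
- teaspoon: Stainless teaspoon lying flat, 140 mm long along its x axis. Bystander.
- scoop: Orange plastic scoop, 60 mm cup with an 85 mm handle to its -x, 30 mm high, origin at the centre of the cup's underside. Bystander.
- wood_board: The light-wood board itself; origin at the centre of its underside, 6 mm below point wood_board_centre.
There are look-alikes about, which are no part of the job. Of the things like the wood_board, leave any that is black, purple or turquoise; of the rest the larger one is meant.

How it is judged (in metres and radians):
On the way, in this order (a step that is already met when the one before it is completed fails the run):
1. the wood board has dropped flat into the notch, with the bolt still drawn back (x of wood_board_centre in the frame of rack between -0.006 and 0.006 m and y of wood_board_centre in the frame of rack between -0.006 and 0.006 m and z of wood_board_centre in the frame of rack between 0.055 and 0.0615 m and angle between wood_board_centre's own z axis and vertical below 0.035 rad and value of joint bolt below 0.012 m), for 0.2 s.
2. the bolt is home over the seated board (x of wood_board_centre in the frame of rack between -0.006 and 0.006 m and y of wood_board_centre in the frame of rack between -0.006 and 0.006 m and z of wood_board_centre in the frame of rack between 0.055 and 0.0615 m and angle between wood_board_centre's own z axis and vertical below 0.035 rad and value of joint bolt above 0.03 m), for 0.2 s.
At the end, for the whole second after the job is handed in: The wood board lies flat in the notch (centre within 6 mm of the rack's middle in x and y, and no more than 61.5 mm above the rack's underside, tilt under 2 degrees), at rest, with the bolt at least 30 of its 36 mm home (all of step 2 and linear speed of wood_board below 0.01 m/s); the robot touches nothing.
It fails at once if the wood board is lifted (more than 14 mm above the rails) or tipped up (z of wood_board_centre in the frame of rack above 0.08 m or angle between wood_board_centre's own z axis and vertical above 0.35 rad).
It fails at once if the grey board is moved by more than 10 mm (distance of grey_board_centre from where it was at the start of the episode above 0.01 m).
It fails at once if a bystander is moved by more than 15 mm or the carousel turned (distance of any of pot_a, pot_b, lunch_cube, mug, teaspoon, scoop from where it was at the start of the episode above 0.015 m or velocity of joint carousel above 0.3 rad/s or velocity of joint carousel below -0.3 rad/s).
It also fails if it takes over 53 s, if anything falls off the work surface, if the arm or the gripper's body presses on something with over 40 N, if the wrist force passes 120 N, or if a joint passes its speed limit or range.

## Robot

A 6-joint arm with a two-finger parallel gripper is mounted at the origin on the work surface. World frame = base frame: x ahead of the robot, y to its left, z up, the work surface at z = 0. Lengths are in mm, angles in degrees, forces in N, time in s.
With the tool pointing down it reaches from about 300 to 850 mm from the base axis. Payload 4.2 kg.
Tool frame: the origin (TCP) lies at the very end of the fingers, on their centre line; the grasp point (between the pads) lies 19 mm behind it; z points along the fingers, y is the line along which they close (so a half turn about z gives the same grasp; the last joint's range is limited). The gripper opens to 91 mm and grips with 3 to 60 N. Pads are 32 mm wide; open, the fingers measure 118 mm over their backs; the gripper's body (76 mm by 178 mm) begins 60 mm behind the grasp point.
Start: joints at [72.708, 18.312, 89.639, -0, 72.044, -1.146], TCP at [159.901, 552.336, 213.976] pointing down, gripper open.
Joint ranges: [-177.97, 177.97], [-48.28, 115.42], [12.27, 149.76], [-77.06, 257.06], [2.81, 150.46], [-146.56, 146.56]. Speed limits (degrees/s): [147.25, 147.25, 180, 180, 180, 180].

## Interface

Orientations are given as [roll, pitch, yaw] about the fixed x, y, z axes, in that order (R = Rz(yaw) Ry(pitch) Rx(roll)).
In Python, from workcell import * gives the robot as it stands.
- The arm moves only by the tool move_arm, never from a script. Its argument "motion" is a list of rows, each a list of 3 entries, a list of its own where there are three numbers: the finger opening in mm, from 0 to 91.2, then the shift along the world's x, y, z in units of 25 mm (1.0 is 25 mm), then the turn, a rotation vector about the world's x, y, z in units of 4 degrees (1.0 is 4 degrees). In form: [[grip, [x, y, z], [ax, ay, az]], ...]. A call has 1 to 20 rows; each row shifts and turns the commanded pose from where the row before left it; what a row does not reach is not made up. A row lasts 1/12 s, in which the tool goes at most 41.7 mm and 7.16 degrees, less where a joint would pass 70% of its speed; a pose out of reach is approached as far as the arm can. A call with a number of a shift or a turn outside -1 to 1 is refused whole. A call with a gripper value outside its range is refused whole. The fingers move at their own pace and stop on an object; "grip_force" is the grip in N (left out, the last holds). Time passes only in rows, so rows that do not move let the fingers close. It gives the time, the measured TCP pose, the force, the opening and the grip force at its end, in the units of the state.
- state(): the state, without advancing time (a new reading comes with each control period).
- grab_frame(name): name is "scene" or "side" or "wrist"; returns the picture (480x640x3 uint8, blue, green, red); there is no depth.
- camera_info(name): a dict with "fx", "fy", "cx", "cy" (pixels), "rvec" (rotation vector, rad) and "tvec" (3), from world to camera coordinates, as OpenCV has them. Camera axes: x right, y down, z forward; pixel columns grow to the right and rows downward; lengths in mm; the calibration is good to about 2 mm. A picture is of the moment at which its call begins: read the wrist's pose just before it. camera_info takes no time and is no camera call; for the wrist camera it gives the pose at the moment of the call.
- job_done(): hands the job in; it is judged then, once.
The state is a dict: "time_s": time; "qpos": joint angles; "qvel": joint speeds; "effort": joint torques, N m; "ee_pos": TCP position; "ee_rot": TCP orientation; "force": force on the tool from outside, world axes, zero at the start; "torque": the same for the moment, N m; "gripper_width": finger opening in mm; "gripper_force": force on a finger pad.
Only numpy, scipy, OpenCV 4.12 (cv2) and the standard library are available. Lean on these libraries where they do the work, as an engineer would, in place of code of your own. Each camera call takes 0.05 s, during which the arm holds its last target. There are 200 camera calls.

## Working session

There is one attempt and no reset: what is moved stays moved. The work goes in short steps, Python scripts to look and compute and a tool call to move; the robot and the scene stay as the last step left them, time stands still between calls to the robot, and variables do not carry over. Pictures are saved under pics/ and viewed, at most 10 in all, crops included, and the job is handed in when it is done.

Besides the shell and the picture viewer there is one more tool, called after "Emit:" by a JSON object that holds its "fn" and its "kwargs". move_arm: Moves the arm, as the interface text tells. Shifts and turns lie within -1 to 1; 1 stands for 25 mm of shift or 4 degrees of turn. Its arguments: {"type":"object","properties":{"motion":{"type":"array","items":{"type":"array"}},"grip_force":{"type":"number"}},"required":["motion"]}

```bash
mkdir -p pics; python3 - <<'E'
from workcell import *
import cv2
for n in("scene","side"):
    cv2.imwrite(f"pics/{n}0.png",grab_frame(n)); print(n,camera_info(n))
print(state())
E
```

```text
scene {'fx': 459.3410707578311, 'fy': 459.3410707578311, 'cx': 329.3651199387567, 'cy': 242.7823522061835, 'rvec': array([ 1.70871573,  2.11277957, -0.6365446 ]), 'tvec': array([  92.43787554, -350.28448662, 1517.29784812])}
side {'fx': 450.8278640846329, 'fy': 450.8278640846329, 'cx': 311.65924514899496, 'cy': 243.34512604457936, 'rvec': array([ 2.11501587, -0.31155164,  0.14043842]), 'tvec': array([-478.46860789,  151.06851856, 1158.22726795])}
{'time_s': 0.1, 'qpos': array([ 7.27089341e+01,  1.83477380e+01,  8.96992836e+01,  8.56943308e-04,
        7.20429511e+01, -1.14643698e+00]), 'qvel': array([ 0.01002128, -0.03950416, -0.09362976,  0.00222948, -0.06000938,
       -0.02962767]), 'effort': array([ 1.21370613e-03, -4.13332522e+01, -2.32507181e+01,  7.28710229e-02,
        4.21499158e-02, -4.57585304e-05]), 'ee_pos': array([159.75351046, 551.89846629, 213.20764964]), 'ee_rot': array([-1.79910062e+02, -2.61477440e-03,  1.63855104e+02]), 'force': array([ 0.77742148, -0.64544784, -0.06986079]), 'torque': array([ 0.04706726, -0.00480438, -0.03742077]), 'gripper_force': 0.0, 'gripper_width': 91.41889685443971}
```

View pics/scene0.png

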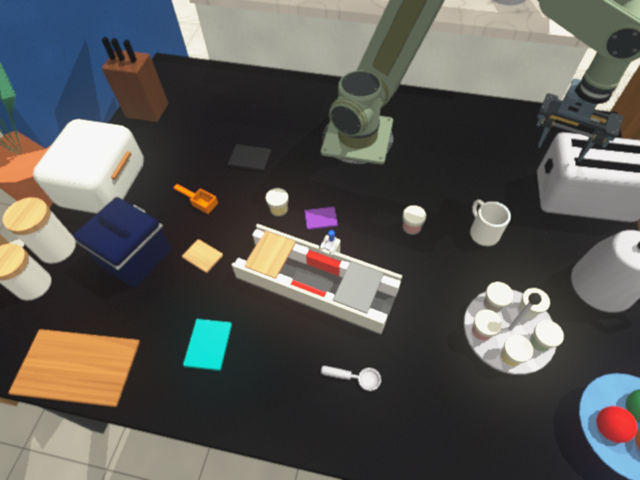

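View pics/side0.png

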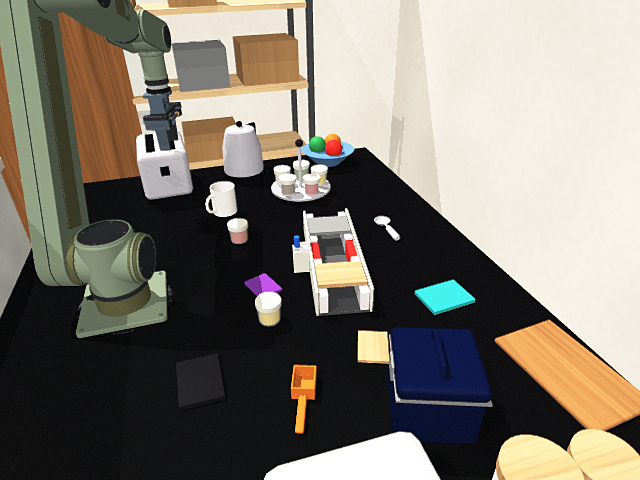

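The scene picture shows the rack with the light-wood board at (271,255), the grey board at (358,288) and the blue knob at (331,236). Things that could be mistaken for the board are the small light-wood piece (203,255), the black (250,157), purple (321,217) and turquoise (208,344) plates, and the brown cutting board (75,366), which is off the rack. I choose the larger light-wood board, the one on the rails. The side picture shows it at (341,274) with the knob at (297,241).

```bash
python3 - <<'E'
import cv2
import numpy as np
a=cv2.imread("pics/scene0.png")[215:335,225:410]; b=cv2.imread("pics/side0.png")[200:320,280:380]
cv2.imwrite("pics/c1.png",cv2.resize(a,None,fx=4,fy=4,interpolation=cv2.INTER_CUBIC))
cv2.imwrite("pics/c2.png",cv2.resize(b,None,fx=5,fy=5,interpolation=cv2.INTER_CUBIC))
E
```

```text
(no output)
```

View pics/c1.png

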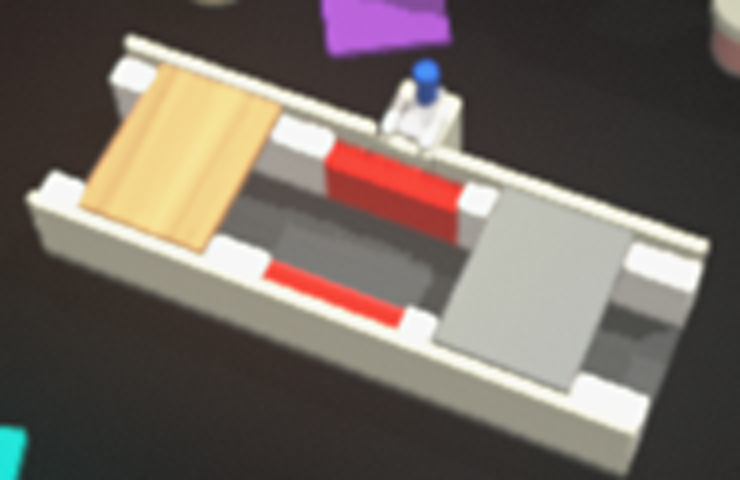

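View pics/c2.png

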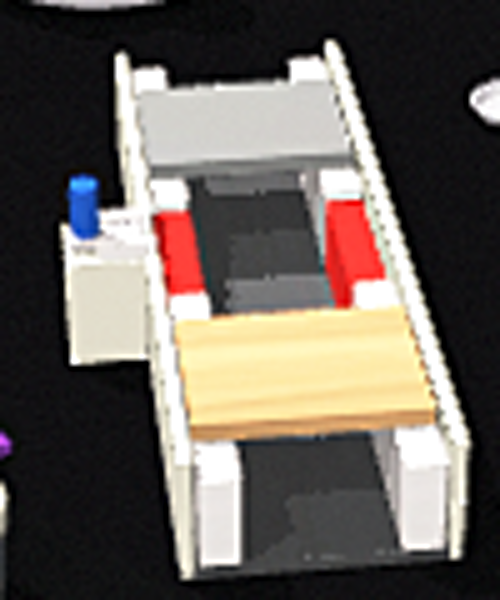

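The crops show the board's corners clearly: in the scene crop (162,64), (282,103), (205,250) and (80,207), and in the side crop (178,320), (403,305), (436,410) and (190,428). The knob tops are at (426,68) and (83,180). It is the larger light-wood board across the rails, so the choice stands. Next I fit the rack pose from both views.

```bash
python3 - <<'E'
from workcell import *
import numpy as np,cv2
from scipy.optimize import least_squares
B=[(-60,-45),(-60,45),(60,45),(60,-45)]
obs={"scene":(4,225,215,[(162,64),(282,103),(205,250),(80,207)],(426,68),[((-66,-205,72),(131,40)),((-66,205,72),(705,246)),((70,-205,72),(28,199)),((70,205,0),(625,473))]),
"side":(5,280,200,[(190,428),(178,320),(403,305),(436,410)],(83,180),[((-70,-205,0),(185,578)),((70,-205,0),(460,556)),((-66,205,72),(122,56)),((66,205,72),(331,43))])}
def res(p):
    X,Y,Z,a,yb,q=p[:6];R=cv2.Rodrigues(np.array([0,0,a]))[0];out=[]
    for n,(s,u,v,bc,k,fs) in obs.items():
        c=camera_info(n);K=np.array([[c["fx"],0,c["cx"]],[0,c["fy"],c["cy"]],[0,0,1]])
        P=[(x,yb+y,72) for x,y in B]+[(-105+q,0,105)]+[f[0] for f in fs]
        uv=np.array(bc+[k]+[f[1] for f in fs])/s+[u,v]
        W=np.array(P,float)@R.T+[X,Y,Z]
        out.append((cv2.projectPoints(W,c["rvec"],c["tvec"],K,None)[0][:,0]-uv).ravel())
    return np.concatenate(out)
r=least_squares(res,[500,0,0,0,-120,3],loss="soft_l1",x_scale=[100,100,10,.1,100,5]);np.set_printoptions(precision=2,suppress=True)
print(r.x,np.degrees(r.x[3]));print(res(r.x).reshape(-1,2))
X,Y,Z,a,yb,q=r.x;R=cv2.Rodrigues(np.array([0,0,a]))[0]
for n,p in dict(board=(0,yb,66),edge=(0,yb-45,66),knob=(-105+q,0,90)).items(): print(n,R@p+[X,Y,Z])
E
```

```text
[ 559.29   -6.43   -3.08   -0.19 -130.73    4.4 ] -10.78524654660309
[[-0.06 -0.61]
 [ 0.27  0.44]
 [-0.94  0.61]
 [-1.22 -0.62]
 [ 0.09  0.73]
 [-0.92  0.27]
 [ 0.44  0.2 ]
 [-0.18  0.68]
 [-0.16  1.71]
 [ 0.08 -0.61]
 [-1.14 -0.22]
 [-0.2  -0.49]
 [-0.04 -0.67]
 [-0.43  0.74]
 [-1.31  0.42]
 [ 0.23  0.36]
 [-0.86 -0.2 ]
 [-0.82 -0.25]]
board [ 534.83 -134.85   62.92]
edge [ 526.41 -179.05   62.92]
knob [460.47  12.4   86.92]
```

Emit:
{"fn": "move_arm", "kwargs": {"motion": [[0, [0.4, -0.85, 0], [0, 0, 0.1]], [0, [0.4, -0.85, 0], [0, 0, 0.1]], [0, [0.4, -0.85, 0], [0, 0, 0.1]], [0, [0.4, -0.85, 0], [0, 0, 0.1]], [0, [0.4, -0.85, 0], [0, 0, 0.1]], [0, [0.4, -0.85, 0], [0, 0, 0.1]], [0, [0.4, -0.85, 0], [0, 0, 0.1]], [0, [0.4, -0.85, 0], [0, 0, 0.1]], [0, [0.4, -0.85, 0], [0, 0, 0.1]], [0, [0.4, -0.85, 0], [0, 0, 0.1]], [0, [0.4, -0.85, 0], [0, 0, 0.1]], [0, [0.4, -0.85, 0], [0, 0, 0.1]], [0, [0.4, -0.85, 0], [0, 0, 0.1]], [0, [0.4, -0.85, 0], [0, 0, 0]], [0, [0.4, -0.85, 0], [0, 0, 0]], [0, [0.4, -0.85, 0], [0, 0, 0]], [0, [0.4, -0.85, 0], [0, 0, 0]], [0, [0.4, -0.85, 0], [0, 0, 0]]], "grip_force": 20}}

```text
time_s: 1.6
ee_pos: [339.9, 168.6, 213.8]
ee_rot: [-180.0, -0.0, 169.1]
force: [-0.3, 1.0, 1.7]
gripper_width: 0.6
gripper_force: 0.0
```

```bash
python3 - <<'E'
from workcell import *
import numpy as np,cv2
def ray(n,u,v,z):
    c=camera_info(n);R=cv2.Rodrigues(c["rvec"])[0];o=-R.T@c["tvec"];d=R.T@np.array([(u-c["cx"])/c["fx"],(v-c["cy"])/c["fy"],1]);return o+d*(z-o[2])/d[2]
for z in(100,150): print(z,ray("scene",168,243,z),ray("scene",115,200,z),ray("side",392,335,z),ray("side",490,400,z))
E
```

```text
100 [ 576.21849821 -391.23357958  100.        ] [ 474.7451724  -589.68290968  100.        ] [ 549.46265023 -406.52710301  100.        ] [ 641.20321855 -597.71804649  100.        ]
150 [ 603.53119526 -363.2227903   150.        ] [ 507.22528038 -551.56631939  150.        ] [ 524.15487465 -453.19966475  150.        ] [ 608.68082093 -629.35505285  150.        ]
```

Emit:
{"fn": "move_arm", "kwargs": {"motion": [[0, [0.4, -0.85, 0], [0, 0, 0]], [0, [0.4, -0.85, 0], [0, 0, 0]], [0, [0.4, -0.85, 0], [0, 0, 0]], [0, [0.4, -0.85, 0], [0, 0, 0]], [0, [0.4, -0.85, 0], [0, 0, 0]], [0, [0.4, -0.85, 0], [0, 0, 0]], [0, [0.4, -0.85, 0], [0, 0, 0]], [0, [0.4, -0.85, 0], [0, 0, 0]], [0, [0.4, -0.85, 0], [0, 0, 0]], [0, [0.4, -0.85, 0], [0, 0, 0]], [0, [0.4, -0.85, 0], [0, 0, 0]], [0, [0.4, -0.85, 0], [0, 0, 0]], [0, [0.4, -0.85, 0], [0, 0, 0]], [0, [0.4, -0.85, 0], [0, 0, 0]], [0, [0.4, -0.85, 0], [0, 0, 0]], [0, [0.4, -0.85, 0], [0, 0, 0]], [0, [0.4, -0.85, 0], [0, 0, 0]], [0, [0.4, -0.7, 0], [0, 0, 0]], [0, [0, 0, 0], [0, 0, 0]]]}}

```text
time_s: 3.18
ee_pos: [521.3, -211.9, 213.1]
ee_rot: [-179.9, 0.0, 168.9]
force: [-0.5, 0.7, -0.3]
gripper_width: 0.4
gripper_force: 0.0
```

```bash
python3 - <<'E'
from workcell import *
import cv2
c=camera_info("wrist");cv2.imwrite("pics/w1.png",grab_frame("wrist"));print(c)
E
```

```text
{'fx': 344.36149535300046, 'fy': 344.36149535300046, 'cx': 320.46043233684065, 'cy': 237.78082245745645, 'rvec': array([-2.26288806, -1.86159023, -0.2408395 ]), 'tvec': array([ 108.20683213, -562.41344215,  246.18782397])}
```

View pics/w1.png

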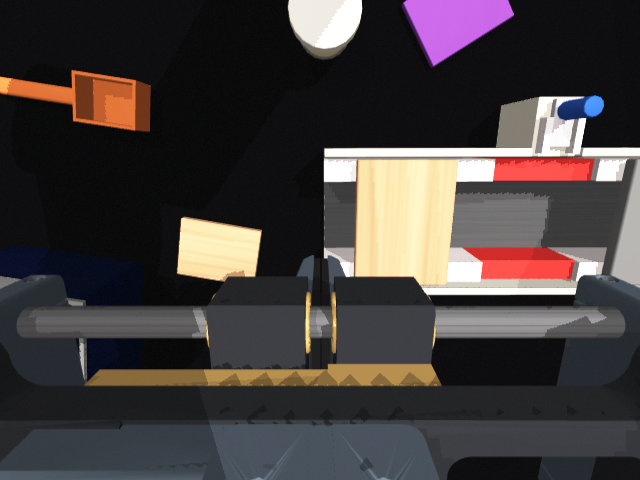

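The wrist picture agrees with the fit: the board is square to the image with its rear edge at column 357, and the fingertips at (322,258) are just behind it. The small wood look-alike is at (220,250), outside the rack. Lowering into the gap behind the board.

Emit:
{"fn": "move_arm", "kwargs": {"motion": [[0, [0, 0, -0.8], [0, 0, 0]], [0, [0, 0, -0.8], [0, 0, 0]], [0, [0, 0, -0.8], [0, 0, 0]], [0, [0, 0, -0.8], [0, 0, 0]], [0, [0, 0, -0.8], [0, 0, 0]], [0, [0, 0, -0.8], [0, 0, 0]], [0, [0, 0, -0.8], [0, 0, 0]], [0, [0, 0, -0.65], [0, 0, 0]], [0, [0, 0, 0], [0, 0, 0]]]}}

```text
time_s: 3.98
ee_pos: [516.8, -206.7, 54.6]
ee_rot: [179.9, -0.4, 169.1]
force: [0.6, 0.4, 0.4]
gripper_width: 0.6
gripper_force: 0.0
```

Emit:
{"fn": "move_arm", "kwargs": {"motion": [[0, [0.06, 0.25, 0], [0, 0, 0]], [0, [0.06, 0.25, 0], [0, 0, 0]], [0, [0.06, 0.25, 0], [0, 0, 0]], [0, [0.06, 0.25, 0], [0, 0, 0]], [0, [0.06, 0.25, 0], [0, 0, 0]], [0, [0.06, 0.25, 0], [0, 0, 0]], [0, [0.06, 0.25, 0], [0, 0, 0]], [0, [0.06, 0.25, 0], [0, 0, 0]], [0, [0.06, 0.25, 0], [0, 0, 0]], [0, [0.06, 0.25, 0], [0, 0, 0]], [0, [0.06, 0.25, 0], [0, 0, 0]], [0, [0.06, 0.25, 0], [0, 0, 0]], [0, [0.06, 0.25, 0], [0, 0, 0]], [0, [0.06, 0.25, 0], [0, 0, 0]], [0, [0.06, 0.25, 0], [0, 0, 0]], [0, [0.06, 0.25, 0], [0, 0, 0]]]}}

```text
time_s: 5.32
ee_pos: [543.4, -108.5, 57.7]
ee_rot: [-180.0, -0.1, 169.1]
force: [-2.9, -5.1, 5.1]
gripper_width: 0.5
gripper_force: 3.2
```

Emit:
{"fn": "move_arm", "kwargs": {"motion": [[0, [0.02, 0.16, 0], [0, 0, 0]], [0, [0.02, 0.16, 0], [0, 0, 0]], [0, [0.02, 0.16, 0], [0, 0, 0]], [0, [0.02, 0.16, 0], [0, 0, 0]], [0, [0.02, 0.16, 0], [0, 0, 0]], [0, [0.02, 0.16, 0], [0, 0, 0]], [0, [0.02, 0.16, 0], [0, 0, 0]], [0, [0.02, 0.16, 0], [0, 0, 0]], [0, [0, 0, 0], [0, 0, 0]]]}}

```text
time_s: 6.07
ee_pos: [547.4, -75.4, 57.1]
ee_rot: [179.9, -0.1, 169.1]
force: [0.6, 0.3, -0.2]
gripper_width: 0.5
gripper_force: 0.0
```

```bash
python3 - <<'E'
from workcell import *
import cv2, numpy as np
a=cv2.resize(grab_frame("side")[190:330,270:390],None,fx=3.3,fy=3.3);b=cv2.resize(grab_frame("wrist"),(485,364))
h=max(a.shape[0],b.shape[0]);a=cv2.copyMakeBorder(a,0,h-a.shape[0],0,0,0);b=cv2.copyMakeBorder(b,0,h-b.shape[0],0,0,0)
b=b[:,:800-a.shape[1]];cv2.imwrite("pics/p1.png",np.hstack([a,b]));print(state()["force"])
E
```

```text
[ 0.06284684 -0.30683316 -0.86453162]
```

View pics/p1.png

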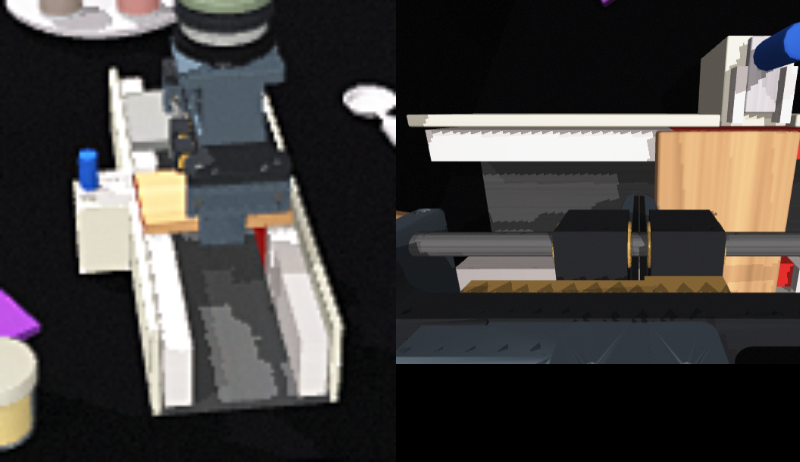

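The picture shows the board's tail at (657,135) in the wrist half, level with the rail step. The force is about zero, so it seems to have dropped. A short gentle push will confirm it.

Emit:
{"fn": "move_arm", "kwargs": {"motion": [[0, [0.02, 0.1, 0], [0, 0, 0]], [0, [0.02, 0.1, 0], [0, 0, 0]], [0, [0.02, 0.1, 0], [0, 0, 0]], [0, [0.02, 0.1, 0], [0, 0, 0]], [0, [0.02, 0.1, 0], [0, 0, 0]], [0, [0, 0, 0], [0, 0, 0]]]}}

```text
time_s: 6.67
ee_pos: [550.5, -63.8, 57.7]
ee_rot: [180.0, 0.0, 169.1]
force: [-0.5, -0.3, 0.5]
gripper_width: 0.9
gripper_force: 0.0
```

Emit:
{"fn": "move_arm", "kwargs": {"motion": [[0, [-0.1, -0.5, 0], [0, 0, 0]], [0, [-0.1, -0.5, 0], [0, 0, 0]], [0, [0, 0, 0.8], [0, 0, 0]], [0, [0, 0, 0.8], [0, 0, 0]], [0, [0, 0, 0.8], [0, 0, 0]], [0, [0, 0, 0.8], [0, 0, 0]], [0, [-0.2, -0.9, 0.4], [0, 0, 0]], [0, [-0.2, -0.9, 0.2], [0, 0, 0]], [0, [-0.2, -0.9, 0], [0, 0, 0]], [0, [0, 0, 0], [0, 0, 0]], [0, [0, 0, 0], [0, 0, 0]]]}}

```text
time_s: 7.58
ee_pos: [529.7, -158.6, 152.8]
ee_rot: [180.0, 0.0, 168.9]
force: [-0.3, -0.1, 0.8]
gripper_width: 0.4
gripper_force: 0.0
```

```bash
python3 - <<'E'
from workcell import *
import cv2, numpy as np
a=cv2.resize(grab_frame("side")[200:320,280:380],None,fx=4,fy=4);b=cv2.resize(grab_frame("scene")[225:325,270:370],None,fx=4,fy=4)
h=480;b=cv2.copyMakeBorder(b,0,h-b.shape[0],0,0,0)
cv2.imwrite("pics/p2.png",np.hstack([a,b]));print(camera_info("wrist"));cv2.imwrite("pics/w2.png",grab_frame("wrist"))
E
```

```text
{'fx': 344.36149535300046, 'fy': 344.36149535300046, 'cx': 320.46043233684065, 'cy': 237.78082245745645, 'rvec': array([-2.26345828, -1.86409922, -0.24205503]), 'tvec': array([  53.11172579, -544.91209355,  189.0078795 ])}
```

View pics/p2.png

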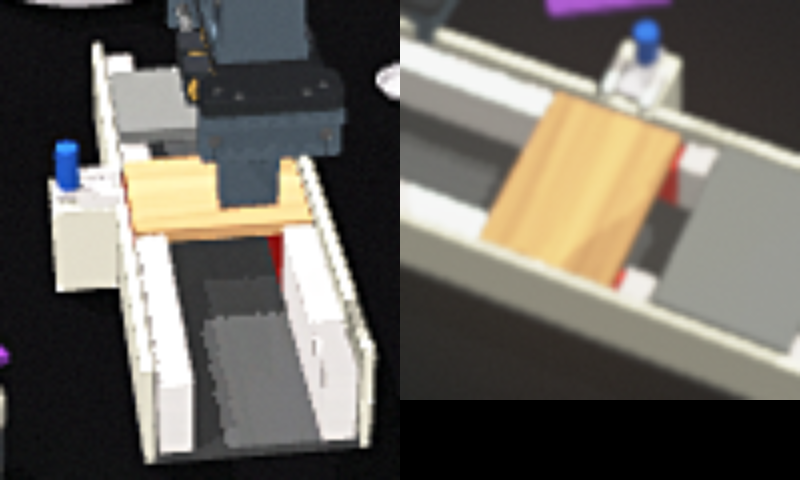

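In this picture the board spans (555,92)-(680,137) in the scene half, with a red strip still showing ahead of it at (675,165). The wrist picture should show whether the tail has dropped.

View pics/w2.png

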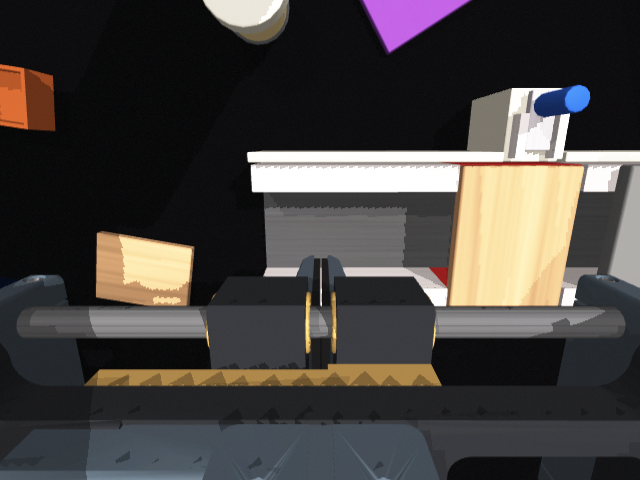

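```bash
cat >fit.py <<'E'
from workcell import *
import numpy as np,cv2
from scipy.optimize import least_squares
np.set_printoptions(precision=2,suppress=True)
R0=cv2.Rodrigues(np.array([0,0,-10.785*np.pi/180]))[0];O=np.array([559.3,-6.4,-3.1])
def proj(n,P,c=None):
    c=c or camera_info(n);K=np.array([[c["fx"],0,c["cx"]],[0,c["fy"],c["cy"]],[0,0,1]])
    return cv2.projectPoints(np.array(P,float)@R0.T+O,np.array(c["rvec"]),np.array(c["tvec"]),K,None)[0][:,0]
E
python3 - <<'E'
from fit import *
w=camera_info("wrist");w["rvec"]=np.array([-2.26345828,-1.86409922,-0.24205503]);w["tvec"]=np.array([53.11172579,-544.91209355,189.0078795])
sc=[((-60,-1),(155,92)),((60,-1),(83,237)),((-60,1),(280,137)),((60,1),(215,285))]
si=[((-60,-1),(135,235)),((60,-1),(313,222)),((-60,1),(122,167))]
wr=[((-60,-1),(462,165)),((-60,1),(583,166))]
sets=[("scene",sc,4,(270,225),None),("side",si,4,(280,200),None),("wrist",wr,1,(0,0),w)]
def res(p):
    y,z,t,x=p;o=[]
    for n,l,s,off,c in sets:
        P=[(x+a[0],y+45*a[1],z-45*a[1]*np.sin(t)) for a,_ in l]
        o.append(((proj(n,P,c)-np.array([b for _,b in l])/s-off)*(.5 if s==1 else 1)).ravel())
    return np.concatenate(o)
r=least_squares(res,[0,65,0,0],loss="soft_l1",x_scale=[10,10,.1,10]);print(r.x,np.degrees(r.x[2]));print(res(r.x).reshape(-1,2))
for n,c in(("scene",None),("wrist",w)):
  for z in(60,53): print(n,z,proj(n,[(-60,-48,z),(-60,48,z),(60,48,z)],c))
for nm,q in(("flat",(0,65,0,0)),("tilt",(-5,70,.078,0))): print(nm,np.abs(res(q)).mean())
E
```

```text
[-3.   62.69  0.    0.96] 0.06066401634342316
[[ 0.06  0.01]
 [-1.74  1.07]
 [ 0.4   0.07]
 [-1.83  1.63]
 [-0.23 -0.2 ]
 [-0.19 -0.09]
 [-0.01 -0.93]
 [ 0.12 -0.23]
 [-0.05 -1.03]]
scene 60 [[309.01 248.28]
 [342.67 260.31]
 [324.33 298.88]]
scene 53 [[309.13 249.69]
 [342.63 261.69]
 [324.39 300.13]]
wrist 60 [[460.93 163.05]
 [588.54 162.44]
 [560.85 308.24]]
wrist 53 [[457.36 162.63]
 [581.72 162.04]
 [555.37 304.55]]
flat 1.2340360584397148
tilt 1.408449530431002
```

The fit gives the board flat (tilt 0.06°), top at about 63 mm, y = -3 mm, so it is seated. Next I go behind the knob.

Emit:
{"fn": "move_arm", "kwargs": {"motion": [[0, [-0.47, 0.72, 0], [0, 0, 0]], [0, [-0.47, 0.72, 0], [0, 0, 0]], [0, [-0.47, 0.72, 0], [0, 0, 0]], [0, [-0.47, 0.72, 0], [0, 0, 0]], [0, [-0.47, 0.72, 0], [0, 0, 0]], [0, [-0.47, 0.72, 0], [0, 0, 0]], [0, [-0.47, 0.72, 0], [0, 0, 0]], [0, [-0.47, 0.72, 0], [0, 0, 0]], [0, [-0.47, 0.72, 0], [0, 0, 0]], [0, [-0.47, 0.72, 0], [0, 0, 0]], [0, [0, 0, 0], [0, 0, 0]], [0, [0, 0, -0.74], [0, 0, 0]], [0, [0, 0, -0.74], [0, 0, 0]], [0, [0, 0, -0.74], [0, 0, 0]], [0, [0, 0, -0.7], [0, 0, 0]], [0, [0, 0, 0], [0, 0, 0]], [0, [0, 0, 0], [0, 0, 0]]]}}

```text
time_s: 9.15
ee_pos: [412.7, 23.2, 79.3]
ee_rot: [-180.0, -0.1, 169.1]
force: [0.7, 0.8, 0.4]
gripper_width: 0.3
gripper_force: 0.0
```

Emit:
{"fn": "move_arm", "kwargs": {"motion": [[0, [0.16, -0.04, 0], [0, 0, 0]], [0, [0.16, -0.04, 0], [0, 0, 0]], [0, [0.16, -0.04, 0], [0, 0, 0]], [0, [0.16, -0.04, 0], [0, 0, 0]], [0, [0.16, -0.04, 0], [0, 0, 0]], [0, [0.16, -0.03, 0], [0, 0, 0]], [0, [0.1, -0.02, 0], [0, 0, 0]], [0, [0.1, -0.02, 0], [0, 0, 0]], [0, [0.1, -0.02, 0], [0, 0, 0]], [0, [0.1, -0.02, 0], [0, 0, 0]], [0, [0.1, -0.02, 0], [0, 0, 0]], [0, [0.1, -0.02, 0], [0, 0, 0]], [0, [0.1, -0.02, 0], [0, 0, 0]], [0, [0.1, -0.02, 0], [0, 0, 0]], [0, [0.1, -0.02, 0], [0, 0, 0]], [0, [0.1, -0.02, 0], [0, 0, 0]]]}}

```text
time_s: 10.48
ee_pos: [462.1, 12.3, 79.7]
ee_rot: [180.0, -0.0, 169.1]
force: [-1.5, -0.8, 0.7]
gripper_width: 0.7
gripper_force: 0.8
```

Emit:
{"fn": "move_arm", "kwargs": {"motion": [[0, [0.06, -0.01, 0], [0, 0, 0]], [0, [0.06, -0.01, 0], [0, 0, 0]], [0, [0.06, -0.01, 0], [0, 0, 0]], [0, [0.06, -0.01, 0], [0, 0, 0]], [0, [0, 0, 0], [0, 0, 0]]]}}

```text
time_s: 10.9
ee_pos: [467.9, 11.2, 79.7]
ee_rot: [-180.0, -0.0, 169.1]
force: [-1.5, -0.1, 0.0]
gripper_width: 0.4
gripper_force: 0.8
```

Emit:
{"fn": "move_arm", "kwargs": {"motion": [[0, [0.05, -0.01, 0], [0, 0, 0]], [0, [0.05, -0.01, 0], [0, 0, 0]], [0, [0.05, -0.01, 0], [0, 0, 0]], [0, [0, 0, 0], [0, 0, 0]]]}}

```text
time_s: 11.23
ee_pos: [468.3, 10.9, 79.4]
ee_rot: [-180.0, -0.4, 169.0]
force: [-8.9, 0.8, 6.5]
gripper_width: 0.5
gripper_force: 4.3
```

The force rose at rack x ≈ -93, where the home stop should be. Backing off and taking a last look.

Emit:
{"fn": "move_arm", "kwargs": {"motion": [[0, [-0.5, 0.1, 0], [0, 0, 0]], [0, [-0.8, 0.15, 0], [0, 0, 0]], [0, [-0.8, 0.15, 0], [0, 0, 0]], [0, [0, 0, 0.8], [0, 0, 0]], [0, [0, 0, 0.8], [0, 0, 0]], [0, [0, 0, 0.8], [0, 0, 0]], [0, [0, 0, 0.8], [0, 0, 0]], [0, [0, 0.6, 0.6], [0, 0, 0]], [0, [0, 0.6, 0.6], [0, 0, 0]], [0, [0, 0, 0], [0, 0, 0]], [0, [0, 0, 0], [0, 0, 0]]]}}

```text
time_s: 12.15
ee_pos: [420.2, 50.9, 190.3]
ee_rot: [180.0, 0.2, 169.2]
force: [-0.1, -0.0, -0.9]
gripper_width: 0.8
gripper_force: 0.0
```

```bash
python3 - <<'E'
from fit import *
a=cv2.resize(grab_frame("side")[200:320,280:380],None,fx=4,fy=4);b=cv2.resize(grab_frame("scene")[225:325,270:370],None,fx=4,fy=4)
b=cv2.copyMakeBorder(b,0,80,0,0,0);cv2.imwrite("pics/p3.png",np.hstack([a,b]))
for q in (30,36):print(q,"side",(proj("side",[(-105+q,0,105)])-[280,200])*4,"scene",(proj("scene",[(-105+q,0,105)])-[270,225])*4+[400,0])
E
```

```text
30 side [[102.51 144.4 ]] scene [[630.82  61.56]]
36 side [[111.36 143.8 ]] scene [[627.11  68.82]]
```

View pics/p3.png

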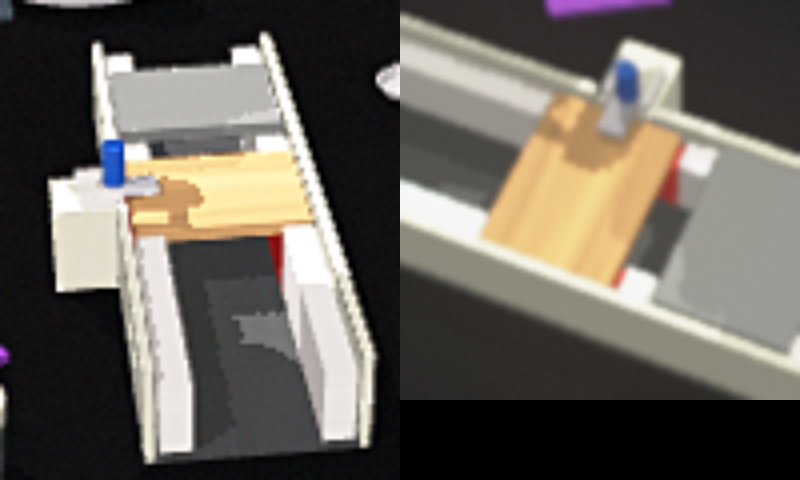

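The knob top is at (113,143) in the side half and (627,66) in the scene half, which matches 36 mm of travel. The bar lies over the flat board, and the gripper is well clear.

```bash
python3 -c "
from workcell import *
print(job_done())"
```

```text
the job is handed in; nothing more can be done
None
```

The job is handed in at about 12 s: the wood board lies flat in the red notch, the bolt is fully home over its edge, and the arm is clear of everything; the hand-in returned no verdict.

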